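# Slide a sample tin into the nest of an inspection stand

### The arm

A 6-joint arm with a two-finger parallel gripper is mounted at the origin on the work surface; the furniture and walls round the work are solid. World frame = base frame: x ahead of the robot, y to its left, z up, the work surface at z = 0. Lengths are in mm, angles in rad, forces in N, time in s.
With the tool pointing down it reaches from about 275 to 1000 mm from the base axis. Payload 8.4 kg.
Tool frame: the origin (TCP) lies at the very end of the fingers, on their centre line; the grasp point (between the pads) lies 19 mm behind it (r.tcp_to_grasp is the distance from the TCP to the grasp point, in mm); z points along the fingers, y is the line along which they close (so a half turn about z gives the same grasp; the last joint's range is limited). The gripper opens to 85 mm and grips with 20 to 120 N. Pads are 22 mm wide; open, the fingers measure 114 mm over their backs; the gripper's body (76 mm by 85 mm) begins 54 mm behind the grasp point. The pads swing forward as they close: fully open they stand 13 mm farther back than shut.
Start: joints at [-1.147, 0.353, 1.633, -0, 1.155, -0.002], TCP at [258.155, -569.196, 231.281] pointing down, gripper open.
Joint ranges: [-2.63, 2.63], [-0.92, 2.1], [0.06, 2.66], [-1.3, 4.44], [0, 2.69], [-3.02, 3.02]. Speed limits (rad/s): [2.22, 2.22, 2.79, 3.14, 3.14, 3.14].

### API

Orientations are given as [roll, pitch, yaw] about the fixed x, y, z axes, in that order (R = Rz(yaw) Ry(pitch) Rx(roll)).
In Python, from rig import r gives the robot as it stands. The module is installed in compiled form; this text tells all that it offers.
- The arm moves only by the tool play_rows, never from a script. Its argument "rows" is a list of rows, each an object with "dp": the shift along the tool's x, y, z in units of 40 mm (1.0 is 40 mm), a list of three; "turn": the turn, a rotation vector about the tool's x, y, z in units of 6 degrees (1.0 is 6 degrees), a list of three; "fingers": the closure, from 0 (fully open) to 1 (shut). In form: [{"dp": [tx, ty, tz], "turn": [wx, wy, wz], "fingers": fingers}, ...]. A call has 1 to 5 rows; each row shifts and turns the commanded pose from where the row before left it, along the tool's axes as they then stand; what a row does not reach is not made up. A row lasts 1/12 s, in which the tool goes at most 41.7 mm and 7.16 degrees, less where a joint would pass 70% of its speed; a pose out of reach is approached as far as the arm can. A call is refused whole if a number of a shift passes 1 or a number of a turn 1, either way. A call with a gripper value outside its range is refused whole. The fingers move at their own pace and stop on an object; "force" is the grip in N (left out, the last holds). Time passes only in rows, so rows that do not move let the fingers close. It gives the time, the measured TCP pose, the force, the opening and the grip force at its end, in the units of the state.
- r.sense(): the state, without advancing time (a new reading comes with each control period).
- r.grab_frame(name): name is "scene" or "top" or "wrist"; returns a dict with "pixels" (384x512x3 uint8, red, green, blue), "fx", "fy", "cx", "cy" (pixels), "pose" (4x4, takes a point from camera to world coordinates). Camera axes: x right, y down, z forward; pixel columns grow to the right and rows downward; lengths in mm; the calibration is good to about 2 mm. A picture is of the moment at which its call begins. There is no depth.
- r.sign_off(): hands the job in; it is judged then, once.
The state is a dict: "clock": time; "qpos": joint angles; "qvel": joint speeds; "joint_efforts": joint torques, N m; "eef_pos": TCP position; "tcp_rot": TCP orientation; "contact_force": force on the tool from outside, world axes, zero at the start; "wrist_torque": the same for the moment, N m; "opening": opening from 0.0 (shut) to 1.0 (fully open); "grasp_force": force on a finger pad.
Only numpy, scipy, OpenCV 4.12 (cv2) and the standard library are available. Lean on these libraries where they do the work, as an engineer would, in place of code of your own. Each camera call takes 0.05 s, during which the arm holds its last target. There are 200 camera calls.

### The job

Slide the red-lidded sample tin along the white base of the inspection stand until it drops into the round nest under the ring lamp and sits there flat on the nest's floor. Push it along, do not pick it up or tip it over; do not knock the lamp, and leave the mug, the bottles and the calculator where they are.

Things in the scene. Friction and masses are not known exactly. Their poses are not given: they have to be found in the camera images.
- sample_tin: round aluminium tin with a red lid, loose, upright on the stand's base: body 70 mm across, lid 72 mm across (from 19 mm height up), 32 mm high in all, about 0.15 kg. Origin at the centre of its underside, z up.
- stand: fixed inspection stand. White base plate 290 x 140 mm, 18 mm thick, no rims, spans x -210 (open loading end, where the tin starts) to +80 mm and y -70 to +70 mm in its frame, z up. Origin on the table straight below the centre of the round nest. An aluminium column 36 mm wide, 170 mm tall stands behind the nest at x = +57 to +75 mm and carries the lamp.
- nest_floor (a point): centre of the nest's grey floor; axes as the stand's. The nest is a round pocket 78 mm in diameter and 9 mm deep in the plate's top; its floor is 9 mm above the table. A seated tin still stands 23 mm proud of the plate.
- ring_lamp: black ring lamp fixed to the stand, centred over the nest, 92 mm outside, 68 mm inside diameter; with its white diffuser it spans 130 to 152 mm above the plate's top. Origin in the middle of its underside. A vertical gripper cannot follow the tin under it; a tool tilted about 40 degrees, leaning back towards the loading end, can.
- mug: white mug, loose bystander, 78 x 110 mm, 97 mm high; origin under its centre
- stain_bottle_red: brown bottle with a black cap, loose bystander, 46 mm across, 105 mm high; origin under its centre
- stain_bottle_blue: brown bottle with a white cap, loose bystander, 46 mm across, 105 mm high; origin under its centre
- wash_bottle: white wash bottle with a red cap and a bent spout, loose bystander, 65 x 95 mm, 181 mm high; origin under its centre
- calculator: grey pocket calculator, loose bystander, 74 x 120 x 17 mm; origin under its centre
There are look-alikes about, which are no part of the job. Of the things that look like the sample_tin, the middle-sized one is meant.

How it is judged (in metres and radians):
At the end, for the whole second after the job is handed in: The tin rests in the nest, upright (within 3.4 degrees), its underside within 3 mm of the nest's floor and its centre within 8 mm of the nest's, at rest (horizontal distance between sample_tin and nest_floor below 0.008 m and z of sample_tin in the frame of nest_floor below 0.003 m and angle between sample_tin's own z axis and vertical below 0.06 rad and linear speed of sample_tin below 0.02 m/s); the robot touches nothing.
It fails at once if the tin is lifted more than 15 mm off the base's top (z of sample_tin in the frame of nest_floor above 0.024 m).
It fails at once if the tin is tipped more than 30 degrees (angle between sample_tin's own z axis and vertical above 0.52 rad).
It fails at once if the lamp is knocked (more than 10 N) (contact force between any of the arm, the fingers and ring_lamp above 10 N).
It fails at once if the mug, a bottle or the calculator is shifted more than 30 mm (distance of any of mug, stain_bottle_red, stain_bottle_blue, wash_bottle, calculator from where it was at the start of the episode above 0.03 m).
It also fails if it takes over 43 s, if anything falls off the work surface, if the arm or the gripper's body presses on something with over 40 N, if the wrist force passes 120 N, or if a joint passes its speed limit or range.

## Working session

There is one attempt and no reset: what is moved stays moved. The work goes in short steps, Python scripts to look and compute and a tool call to move; the robot and the scene stay as the last step left them, time stands still between calls to the robot, and variables do not carry over. Pictures are saved under pics/ and viewed, at most 10 in all, crops included, and the job is handed in when it is done.

Besides the shell and the picture viewer there is one more tool, called as name([rows], argument=value, ...), one row to a line, values as JSON. play_rows: Moves the arm, as the interface text tells. Its arguments: {"type":"object","properties":{"rows":{"type":"array"},"force":{"type":"number"}},"required":["rows"]}

```bash
mkdir -p pics; cat > h.py <<'E'
import numpy as np, cv2
from rig import r
def grab(n,f=None):
    d=r.grab_frame(n)
    if f: cv2.imwrite('pics/'+f,cv2.cvtColor(np.asarray(d['pixels']),cv2.COLOR_RGB2BGR))
    return d
def ray(d,u,v,z):
    P=np.array(d['pose']); a=P[:3,:3]@np.array([(u-d['cx'])/d['fx'],(v-d['cy'])/d['fy'],1]); o=P[:3,3]
    return o+a*(z-o[2])/a[2]
def proj(d,p):
    P=np.array(d['pose']); c=P[:3,:3].T@(np.array(p)-P[:3,3]); return d['fx']*c[0]/c[2]+d['cx'],d['fy']*c[1]/c[2]+d['cy']
E
python3 - <<'E'
from h import *
for n in('scene','top'):
    d=grab(n,n+'0.png'); print(n,np.round(d['pose'],3).tolist(),d['fx'],d['cx'],d['cy'])
print(r.sense())
E
```

```text
scene [[-0.893, -0.342, 0.292, -70.705], [-0.45, 0.693, -0.563, 826.047], [-0.01, -0.634, -0.773, 1283.869], [0.0, 0.0, 0.0, 1.0]] 477.2896173225685 254.18807188933104 188.62539233036532
top [[0.009, -0.996, 0.091, 225.808], [-1.0, -0.009, 0.001, -46.193], [-0.0, -0.091, -0.996, 1807.852], [0.0, 0.0, 0.0, 1.0]] 466.15826707718924 262.16158865058077 189.52398567988865
{'clock': 0.1, 'qpos': array([-1.14738528e+00,  3.53573931e-01,  1.63402859e+00, -2.13854001e-06,
        1.15519732e+00, -2.37230696e-03]), 'qvel': array([ 1.28282843e-03, -3.25655278e-04, -2.72444483e-03,  8.87627771e-05,
       -1.01523565e-03, -3.93342843e-04]), 'joint_efforts': array([ 1.25537554e-03, -6.06356692e+01, -3.42820323e+01,  1.97624622e-04,
        3.93130467e-03, -1.41607072e-05]), 'eef_pos': array([ 257.99412174, -568.81865821,  230.65318787]), 'tcp_rot': array([-3.14038547e+00, -9.08368645e-07,  4.25784220e-01]), 'contact_force': array([ 0.14363894, -0.18218546,  0.87772232]), 'wrist_torque': array([-0.02995984,  0.06399665,  0.00040251]), 'grasp_force': 0.0, 'opening': 1.0009828376244787}
```

View pics/scene0.png

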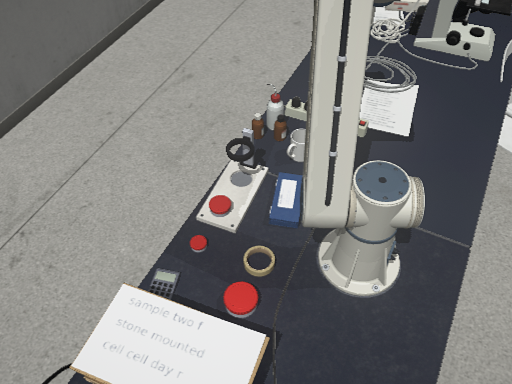

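View pics/top0.png

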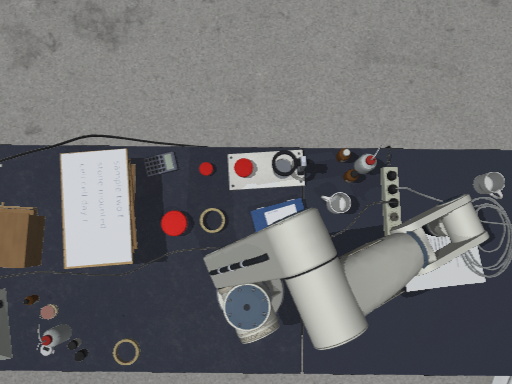

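The tin on the stand is at scene (220,204) and top (243,168). The lamp is at top (284,163), and the stand's long axis runs roughly along world -y. Next I'll measure the plate and the tin.

```bash
python3 - <<'E'
from h import *
def red(im):
    h=cv2.cvtColor(im,cv2.COLOR_RGB2HSV); return (((h[...,0]<8)|(h[...,0]>172))&(h[...,1]>150)&(h[...,2]>80)).astype(np.uint8)
for n,seed,box in (('top',(243,168),(222,145,312,195)),('scene',(220,204),(190,150,275,235))):
    d=grab(n); im=np.ascontiguousarray(d['pixels'])
    _,lab,st,ce=cv2.connectedComponentsWithStats(red(im))
    k=lab[seed[1],seed[0]]; print(n,'tin',st[k],ce[k],ray(d,*ce[k],48).round(1))
    h=cv2.cvtColor(im,cv2.COLOR_RGB2HSV); w=((h[...,1]<50)&(h[...,2]>150)).astype(np.uint8)
    m=np.zeros_like(w); x0,y0,x1,y1=box; m[y0:y1,x0:x1]=w[y0:y1,x0:x1]
    _,lab,st,ce=cv2.connectedComponentsWithStats(m); k=1+st[1:,4].argmax()
    c=max(cv2.findContours((lab==k).astype(np.uint8),0,1)[0],key=cv2.contourArea)
    P=np.array([ray(d,*p[0],18)[:2] for p in c],np.float32)
    rc=cv2.minAreaRect(P); print('rect',rc,cv2.boxPoints(rc).round(0).tolist())
    cr=im[box[1]:box[3],box[0]:box[2]]; cv2.imwrite(f'pics/c_{n}.png',cv2.resize(cv2.cvtColor(cr,cv2.COLOR_RGB2BGR),None,fx=6,fy=6,interpolation=2))
E
python3 -c "
import cv2,numpy as np
a=cv2.imread('pics/c_top.png');b=cv2.imread('pics/c_scene.png');print(a.shape,b.shape)
s=np.zeros((600,800,3),np.uint8)
a=cv2.resize(a,None,fx=.7,fy=.7);b=cv2.resize(b,None,fx=.75,fy=.75);s[:a.shape[0],:a.shape[1]]=a;s[600-b.shape[0]:,800-b.shape[1]:]=b
cv2.imwrite('pics/cc.png',s)"
```

```text
top tin [234 159  19  18 261] [243.16091954 167.22222222] [471.4  29.   48. ]
rect ((468.111083984375, -57.340057373046875), (139.21163940429688, 288.8556823730469), 4.1268696784973145) [[388.0, 82.0], [409.0, -206.0], [548.0, -196.0], [527.0, 92.0]]
scene tin [209 196  22  18 306] [219.38562092 204.28431373] [468.2  35.8  48. ]
rect ((466.02679443359375, -50.8240966796875), (140.51222229003906, 298.5928649902344), 4.154361248016357) [[385.0, 93.0], [407.0, -205.0], [547.0, -195.0], [525.0, 103.0]]
(300, 540, 3) (510, 510, 3)
```

View pics/cc.png

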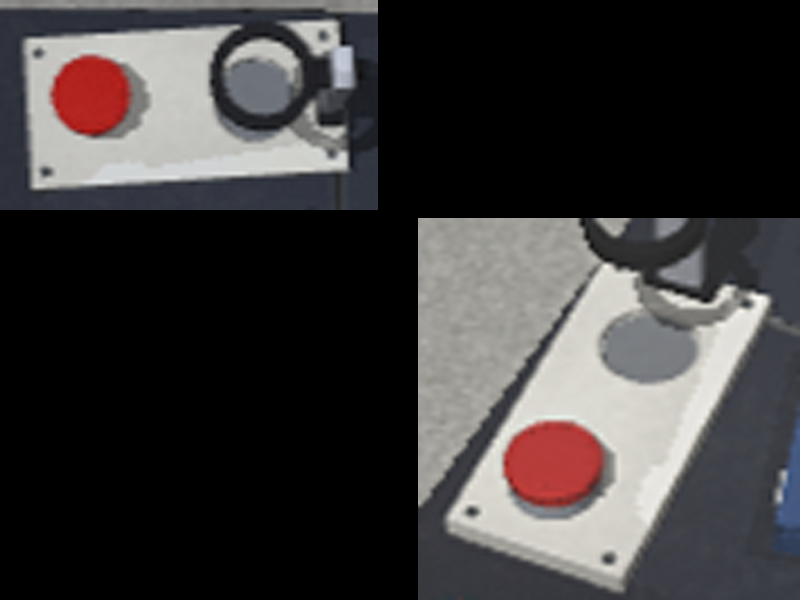

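The crop shows the grey nest at scene (241,178), under the lamp. The tin is about (471,29) and the nest about (473,-122). I'll lift, swing across above everything, then turn and tilt at the loading end.

play_rows([
  {"dp": [0,0,-1],"turn": [0,0,0],"fingers": 0},
  {"dp": [0,0,-1],"turn": [0,0,0],"fingers": 0.3},
  {"dp": [0.65,-0.7,0],"turn": [0,0,0],"fingers": 0.5},
  {"dp": [0.65,-0.7,0],"turn": [0,0,0],"fingers": 0.5},
  {"dp": [0.65,-0.7,0],"turn": [0,0,0],"fingers": 0.5},
])

```text
clock: 0.62
eef_pos: [294.6, -459.6, 311.7]
tcp_rot: [3.141, -0.0, 0.424]
contact_force: [-0.6, 0.4, -1.0]
opening: 0.5
grasp_force: 0.0
```

play_rows([
  {"dp": [0.65,-0.7,0],"turn": [0,0,0],"fingers": 0.5},
  {"dp": [0.65,-0.7,0],"turn": [0,0,0],"fingers": 0.5},
  {"dp": [0.65,-0.7,0],"turn": [0,0,0],"fingers": 0.5},
  {"dp": [0.65,-0.7,0],"turn": [0,0,0],"fingers": 0.5},
  {"dp": [0.65,-0.7,0],"turn": [0,0,0],"fingers": 0.5},
])

```text
clock: 1.03
eef_pos: [355.1, -277.5, 311.3]
tcp_rot: [3.141, -0.0, 0.425]
contact_force: [1.0, 0.9, 0.5]
opening: 0.5
grasp_force: 0.0
```

play_rows([
  {"dp": [0.65,-0.7,0],"turn": [0,0,0],"fingers": 0.5},
  {"dp": [0.65,-0.7,0],"turn": [0,0,0],"fingers": 0.5},
  {"dp": [0.65,-0.7,0],"turn": [0,0,0],"fingers": 0.5},
  {"dp": [0.65,-0.7,0],"turn": [0,0,0],"fingers": 0.5},
  {"dp": [0.65,-0.7,0],"turn": [0,0,0],"fingers": 0.5},
])

```text
clock: 1.45
eef_pos: [415.7, -96.3, 311.5]
tcp_rot: [3.141, -0.0, 0.426]
contact_force: [0.2, 0.1, 0.6]
opening: 0.5
grasp_force: 0.0
```

play_rows([
  {"dp": [0.65,-0.7,0],"turn": [0,0,0],"fingers": 0.5},
  {"dp": [0.65,-0.7,0],"turn": [0,0,0],"fingers": 0.5},
  {"dp": [0.65,-0.7,0],"turn": [0,0,0],"fingers": 0.5},
  {"dp": [0.65,-0.7,0],"turn": [0,0,0],"fingers": 0.5},
  {"dp": [0.65,-0.7,0],"turn": [0,0,0],"fingers": 0.5},
])

```text
clock: 1.87
eef_pos: [476.3, 85.1, 311.4]
tcp_rot: [3.141, -0.0, 0.426]
contact_force: [1.1, -0.4, 0.4]
opening: 0.496
grasp_force: 0.0
```

play_rows([
  {"dp": [0,0,0],"turn": [0,0,-1],"fingers": 0.5},
  {"dp": [0,0,0],"turn": [0,0,-1],"fingers": 0.5},
  {"dp": [0,0,0],"turn": [0,0,-1],"fingers": 0.5},
  {"dp": [0,0,0],"turn": [0,0,-1],"fingers": 0.5},
  {"dp": [0,0,0],"turn": [0,0,-1],"fingers": 0.5},
])

```text
clock: 2.28
eef_pos: [476.0, 83.3, 311.1]
tcp_rot: [-3.141, 0.0, 0.955]
contact_force: [0.3, -0.3, -0.4]
opening: 0.497
grasp_force: 0.0
```

play_rows([
  {"dp": [0,0,0],"turn": [0,0,-1],"fingers": 0.5},
  {"dp": [0,0,0],"turn": [0,0,-1],"fingers": 0.5},
  {"dp": [0,0,0],"turn": [0,0,-1],"fingers": 0.5},
  {"dp": [0,0,0],"turn": [0,0,-1],"fingers": 0.5},
  {"dp": [0,0,0],"turn": [0,0,-1],"fingers": 0.5},
])

```text
clock: 2.7
eef_pos: [476.0, 83.1, 311.2]
tcp_rot: [-3.141, 0.0, 1.478]
contact_force: [0.3, 0.8, -0.5]
opening: 0.5
grasp_force: 0.0
```

play_rows([
  {"dp": [0,0,0],"turn": [0,0,-0.93],"fingers": 0.5},
  {"dp": [0,0,0],"turn": [0,-1,0],"fingers": 0.5},
  {"dp": [0,0,0],"turn": [0,-1,0],"fingers": 0.5},
  {"dp": [0,0,0],"turn": [0,-1,0],"fingers": 0.5},
  {"dp": [0,0,0],"turn": [0,-1,0],"fingers": 0.5},
])

```text
clock: 3.12
eef_pos: [476.8, 83.1, 312.3]
tcp_rot: [3.138, 0.423, 1.568]
contact_force: [0.3, -0.3, -0.5]
opening: 0.5
grasp_force: 0.0
```

play_rows([
  {"dp": [0,0,0],"turn": [0,-1,0],"fingers": 0.5},
  {"dp": [0,0,0],"turn": [0,-1,0],"fingers": 0.5},
  {"dp": [0,0,0],"turn": [0,-1,0],"fingers": 0.5},
  {"dp": [0,0,0],"turn": [0,0,0],"fingers": 0.5},
  {"dp": [0,0,0],"turn": [0,0,0],"fingers": 0.5},
])

```text
clock: 3.53
eef_pos: [475.9, 84.1, 310.1]
tcp_rot: [-3.138, 0.733, 1.575]
contact_force: [-0.2, -0.4, 0.4]
opening: 0.497
grasp_force: 0.0
```

```bash
python3 - <<'E'
from h import *
s=r.sense(); print(s['qpos'].round(2),s['eef_pos'].round(1),s['tcp_rot'].round(3))
d=grab('wrist','w1.png')
for n in ((471,29,48),(473,-122,18)): print(proj(d,n))
E
```

```text
[ 0.58  0.28  1.76 -0.59  1.56  0.72] [475.9  84.1 310.1] [-3.138  0.733  1.575]
(np.float64(248.06814634710292), np.float64(25.17290806256449))
(np.float64(250.6608892622837), np.float64(109.15381787131932))
```

View pics/w1.png

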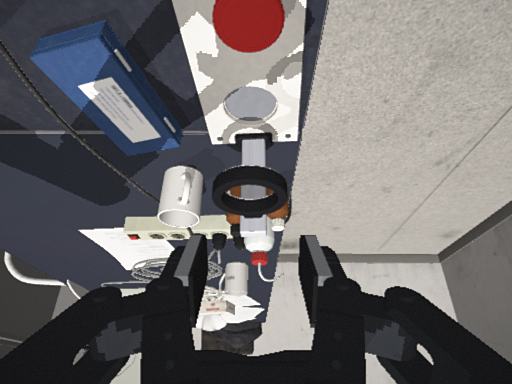

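The wrist view shows the tin at (249,15) and the nest at (251,104), about where predicted. I'll check that the wrist camera clears the table when low.

play_rows([
  {"dp": [0.8,-0.1,0.6],"turn": [0,0,0],"fingers": 0.5},
  {"dp": [0.8,0,0.6],"turn": [0,0,0],"fingers": 0.5},
  {"dp": [0.67,0,0.74],"turn": [0,0,0],"fingers": 0.5},
  {"dp": [0.67,0,0.74],"turn": [0,0,0],"fingers": 0.5},
  {"dp": [0,0,0],"turn": [0,0,0],"fingers": 0.5},
])

```text
clock: 4.0
eef_pos: [469.6, 96.8, 148.1]
tcp_rot: [-3.132, 0.734, 1.574]
contact_force: [-1.3, -0.9, 0.3]
opening: 0.499
grasp_force: 0.0
```

```bash
python3 - <<'E'
from h import *
s=r.sense(); print(s['eef_pos'].round(1),s['tcp_rot'].round(3))
d=grab('wrist','w2.png'); print(np.round(d['pose'],2))
d=grab('scene')
im=cv2.cvtColor(np.asarray(d['pixels']),cv2.COLOR_RGB2BGR)[130:270,150:320]; cv2.imwrite('pics/s2.png',cv2.resize(im,None,fx=4,fy=4,interpolation=2))
E
```

```text
[469.6  96.8 148.1] [-3.132  0.734  1.574]
[[ 1.0000e+00  0.0000e+00 -1.0000e-02  4.7059e+02]
 [-0.0000e+00 -5.1000e-01 -8.6000e-01  2.5019e+02]
 [-1.0000e-02  8.6000e-01 -5.1000e-01  2.0327e+02]
 [ 0.0000e+00  0.0000e+00  0.0000e+00  1.0000e+00]]
```

View pics/s2.png

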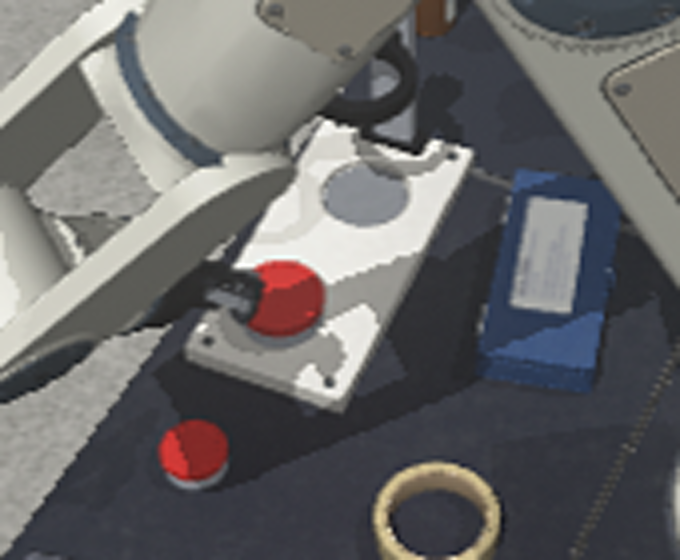

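The picture shows the fingers behind the tin and clear of it, with the path to the nest free. I'll come down the last 120 mm.

play_rows([
  {"dp": [0.67,0.06,0.74],"turn": [0,0,0],"fingers": 0.5},
  {"dp": [0.67,0,0.74],"turn": [0,0,0],"fingers": 0.5},
  {"dp": [0.27,0,0.3],"turn": [0,0,0],"fingers": 0.5},
  {"dp": [0.27,0,0.3],"turn": [0,0,0],"fingers": 0.5},
  {"dp": [0,0,0],"turn": [0,0,0],"fingers": 0.5},
])

```text
clock: 4.52
eef_pos: [475.5, 99.1, 41.4]
tcp_rot: [3.14, 0.732, 1.569]
contact_force: [-1.3, -0.9, 1.0]
opening: 0.504
grasp_force: 0.0
```

```bash
python3 - <<'E'
from h import *
s=r.sense(); print(s['eef_pos'].round(1),s['tcp_rot'].round(3))
d=grab('wrist','w3.png'); print(proj(d,(471,29,48)),proj(d,(473,-122,18)),np.round(d['pose'],2)[:3,3])
E
```

```text
[475.5  99.1  41.4] [3.14  0.732 1.569]
(np.float64(245.28814518154869), np.float64(300.2185705169134)) (np.float64(250.1995934819302), np.float64(303.06735221181634)) [475.92 252.38  96.8 ]
```

View pics/w3.png

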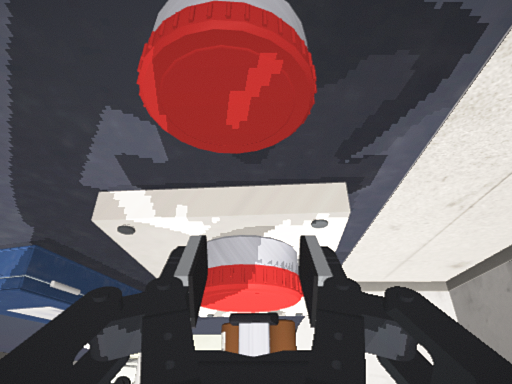

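The picture is upside down. The tin at (252,275) sits centred between the fingers at (207) and (300), and the small decoy lies under the gripper with clearance. I'll settle lower.

play_rows([
  {"dp": [0.1,0,0.11],"turn": [0,0,0],"fingers": 0.5},
  {"dp": [0,0,0],"turn": [0,0,0],"fingers": 0.5},
  {"dp": [0,0,0],"turn": [0,0,0],"fingers": 0.5},
])

```text
clock: 4.82
eef_pos: [475.4, 99.4, 36.2]
tcp_rot: [3.139, 0.732, 1.568]
contact_force: [0.1, -0.1, 0.9]
opening: 0.494
grasp_force: 0.0
```

play_rows([
  {"dp": [0.13,0,0.15],"turn": [0,0,0],"fingers": 0.5},
  {"dp": [-0.2,-0.03,0.18],"turn": [0,0,0],"fingers": 0.5},
  {"dp": [-0.2,0,0.18],"turn": [0,0,0],"fingers": 0.5},
  {"dp": [-0.2,0,0.18],"turn": [0,0,0],"fingers": 0.5},
  {"dp": [-0.1,0,0.09],"turn": [0,0,0],"fingers": 0.5},
])

```text
clock: 5.23
eef_pos: [472.7, 59.1, 27.0]
tcp_rot: [-3.14, 0.734, 1.57]
contact_force: [-0.9, 0.5, 0.2]
opening: 0.498
grasp_force: 0.3
```

play_rows([
  {"dp": [-0.1,0,0.09],"turn": [0,0,0],"fingers": 0.5},
  {"dp": [-0.1,0,0.09],"turn": [0,0,0],"fingers": 0.5},
  {"dp": [-0.1,0,0.09],"turn": [0,0,0],"fingers": 0.5},
  {"dp": [-0.1,0,0.09],"turn": [0,0,0],"fingers": 0.5},
  {"dp": [-0.1,0,0.09],"turn": [0,0,0],"fingers": 0.5},
])

```text
clock: 5.65
eef_pos: [473.5, 33.9, 26.9]
tcp_rot: [3.141, 0.733, 1.57]
contact_force: [-0.1, 0.0, 0.3]
opening: 0.5
grasp_force: 0.3
```

play_rows([
  {"dp": [-0.1,0,0.09],"turn": [0,0,0],"fingers": 0.5},
  {"dp": [-0.1,0,0.09],"turn": [0,0,0],"fingers": 0.5},
  {"dp": [-0.1,0,0.09],"turn": [0,0,0],"fingers": 0.5},
  {"dp": [-0.1,0,0.09],"turn": [0,0,0],"fingers": 0.5},
  {"dp": [-0.1,0,0.09],"turn": [0,0,0],"fingers": 0.5},
])

```text
clock: 6.07
eef_pos: [473.4, 6.9, 26.9]
tcp_rot: [-3.142, 0.733, 1.571]
contact_force: [-0.4, 0.3, 0.9]
opening: 0.499
grasp_force: 0.3
```

```bash
python3 - <<'E'
from h import *
s=r.sense(); print(s['eef_pos'].round(1),s['tcp_rot'].round(3))
a=grab('scene')['pixels'][130:270,150:320]; b=grab('wrist','w4.png')['pixels']; c=grab('top')['pixels'][140:200,220:320]
o=np.zeros((600,800,3),np.uint8); b=cv2.resize(b,(400,300)); a=cv2.resize(a,(364,300),interpolation=2); c=cv2.resize(c,(480,288),interpolation=2)
o[:300,:400]=b; o[:300,430:794]=a; o[305:593,:480]=c; cv2.imwrite('pics/m4.png',o[...,::-1])
E
```

```text
[473.4   6.9  26.9] [-3.142  0.733  1.571]
```

View pics/m4.png

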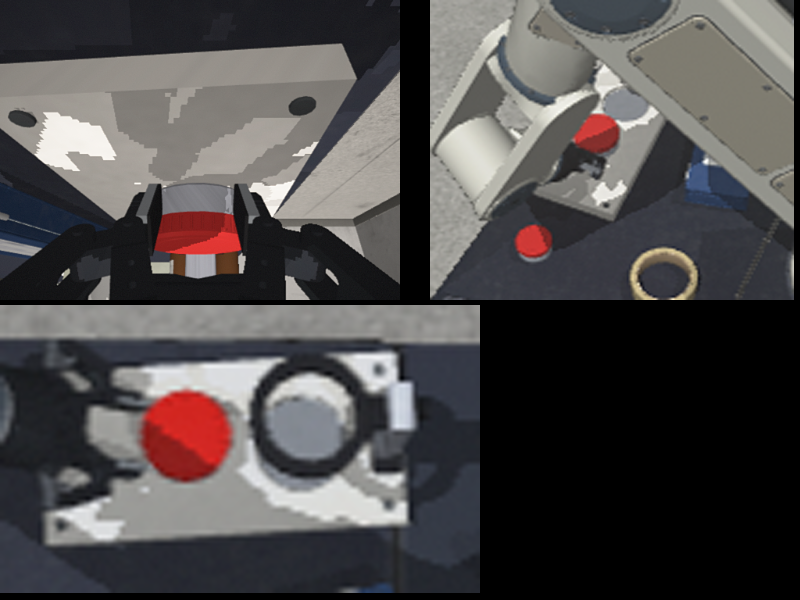

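Both fingers now sit evenly behind the tin, centred in the wrist view at (198,220). In the top crop the tin is at (187,435) and the nest at about (305,425). I'll compare the lateral offset.

```bash
python3 - <<'E'
from h import *
d=grab('top'); im=np.ascontiguousarray(d['pixels']); h=cv2.cvtColor(im,cv2.COLOR_RGB2HSV)
m=(((h[...,0]<8)|(h[...,0]>172))&(h[...,1]>150)&(h[...,2]>60)).astype(np.uint8); m[:,:245]=0; m[:,280:]=0; m[:150]=0; m[190:]=0
M=cv2.moments(m,True); t=ray(d,M['m10']/M['m00'],M['m01']/M['m00'],50); print('tin',t.round(1),M['m00'])
s=cv2.imread('pics/scene0.png'); d2=r.grab_frame('scene'); H=cv2.cvtColor(s,cv2.COLOR_BGR2HSV)
n=((H[...,2]>90)&(H[...,2]<150)&(H[...,1]<60)).astype(np.uint8)
B=np.zeros_like(n); B[166:192,228:256]=n[166:192,228:256]
_,lab,st,ce=cv2.connectedComponentsWithStats(B); k=lab[178,241]; print(st[k],ce[k],ray(d2,*ce[k],18).round(1))
x,y,w,hh,_=st[k]; print(ray(d2,x+w/2-.5,y+hh/2-.5,18).round(1))
E
```

```text
tin [473.5 -28.7  50. ] 265.0
[231 166  25  21 320] [241.903125 176.821875] [ 470.  -124.1   18. ]
[ 468.4 -129.1   18. ]
```

play_rows([
  {"dp": [-0.1,-0.01,0.09],"turn": [0,0,0],"fingers": 0.5},
  {"dp": [-0.1,-0.01,0.09],"turn": [0,0,0],"fingers": 0.5},
  {"dp": [-0.1,0,0.09],"turn": [0,0,0],"fingers": 0.5},
  {"dp": [-0.1,0,0.09],"turn": [0,0,0],"fingers": 0.5},
  {"dp": [-0.1,0,0.09],"turn": [0,0,0],"fingers": 0.5},
])

```text
clock: 6.73
eef_pos: [472.4, -20.2, 26.9]
tcp_rot: [-3.141, 0.733, 1.57]
contact_force: [-0.9, 0.3, 0.4]
opening: 0.501
grasp_force: 0.3
```

play_rows([
  {"dp": [-0.1,0,0.09],"turn": [0,0,0],"fingers": 0.5},
  {"dp": [-0.1,0,0.09],"turn": [0,0,0],"fingers": 0.5},
  {"dp": [-0.1,0,0.09],"turn": [0,0,0],"fingers": 0.5},
  {"dp": [-0.1,0,0.09],"turn": [0,0,0],"fingers": 0.5},
  {"dp": [-0.1,0,0.09],"turn": [0,0,0],"fingers": 0.5},
])

```text
clock: 7.15
eef_pos: [472.5, -47.0, 26.9]
tcp_rot: [3.142, 0.733, 1.57]
contact_force: [0.0, 1.2, -0.2]
opening: 0.502
grasp_force: 0.3
```

play_rows([
  {"dp": [-0.1,0,0.09],"turn": [0,0,0],"fingers": 0.5},
  {"dp": [-0.1,0,0.09],"turn": [0,0,0],"fingers": 0.5},
  {"dp": [-0.1,0,0.09],"turn": [0,0,0],"fingers": 0.5},
  {"dp": [-0.05,0,0.045],"turn": [0,0,0],"fingers": 0.5},
  {"dp": [-0.05,0,0.045],"turn": [0,0,0],"fingers": 0.5},
])

```text
clock: 7.57
eef_pos: [472.4, -68.5, 27.0]
tcp_rot: [-3.141, 0.733, 1.57]
contact_force: [0.6, 0.6, -0.5]
opening: 0.506
grasp_force: 0.2
```

play_rows([
  {"dp": [-0.05,0,0.045],"turn": [0,0,0],"fingers": 0.5},
  {"dp": [-0.05,0,0.045],"turn": [0,0,0],"fingers": 0.5},
  {"dp": [-0.03,0,0.027],"turn": [0,0,0],"fingers": 0.5},
  {"dp": [0,0,0],"turn": [0,0,0],"fingers": 0.5},
])

```text
clock: 7.9
eef_pos: [472.4, -75.2, 26.9]
tcp_rot: [-3.141, 0.733, 1.57]
contact_force: [0.2, 0.5, 0.0]
opening: 0.504
grasp_force: 0.0
```

```bash
python3 - <<'E'
from h import *
s=r.sense(); print(s['eef_pos'].round(1),s['contact_force'].round(1))
a=grab('scene')['pixels'][130:270,150:320]; b=grab('wrist','w5.png')['pixels']; c=grab('top')['pixels'][140:200,220:320]
o=np.zeros((600,800,3),np.uint8); b=cv2.resize(b,(400,300)); a=cv2.resize(a,(364,300),interpolation=2); c=cv2.resize(c,(480,288),interpolation=2)
o[:300,:400]=b; o[:300,430:794]=a; o[305:593,:480]=c; cv2.imwrite('pics/m5.png',o[...,::-1])
E
```

```text
[472.4 -75.2  26.9] [0.2 0.5 0. ]
```

View pics/m5.png

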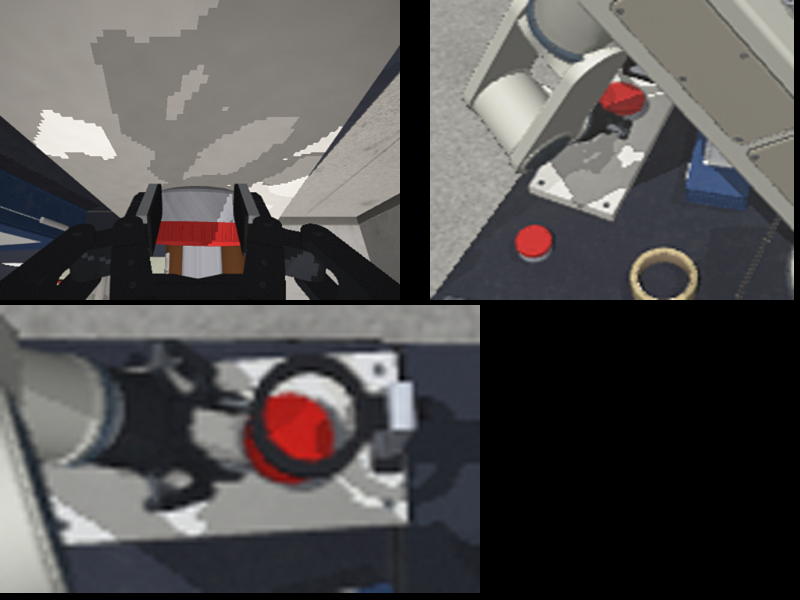

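The tin's front edge has dipped into the nest: in the wrist view the lid is foreshortened at (200,233). I'll push on slowly.

play_rows([
  {"dp": [-0.04,0,0.036],"turn": [0,0,0],"fingers": 0.5},
  {"dp": [-0.04,0,0.036],"turn": [0,0,0],"fingers": 0.5},
  {"dp": [-0.04,0,0.036],"turn": [0,0,0],"fingers": 0.5},
  {"dp": [0,0,0],"turn": [0,0,0],"fingers": 0.5},
])

```text
clock: 8.38
eef_pos: [472.4, -81.8, 27.0]
tcp_rot: [-3.141, 0.733, 1.57]
contact_force: [0.3, 0.2, -0.5]
opening: 0.5
grasp_force: 0.1
```

play_rows([
  {"dp": [-0.04,0,0.036],"turn": [0,0,0],"fingers": 0.5},
  {"dp": [-0.04,0,0.036],"turn": [0,0,0],"fingers": 0.5},
  {"dp": [0,0,0],"turn": [0,0,0],"fingers": 0.5},
])

```text
clock: 8.63
eef_pos: [472.4, -86.1, 26.9]
tcp_rot: [-3.141, 0.733, 1.57]
contact_force: [-0.4, -0.2, -0.6]
opening: 0.498
grasp_force: 0.2
```

```bash
python3 - <<'E'
from h import *
s=r.sense(); print(s['eef_pos'].round(1),s['contact_force'].round(1))
a=grab('scene')['pixels'][130:270,150:320]; b=grab('wrist','w6.png')['pixels']; c=grab('top')['pixels'][140:200,220:320]
o=np.zeros((600,800,3),np.uint8); b=cv2.resize(b,(400,300)); a=cv2.resize(a,(364,300),interpolation=2); c=cv2.resize(c,(480,288),interpolation=2)
o[:300,:400]=b; o[:300,430:794]=a; o[305:593,:480]=c; cv2.imwrite('pics/m6.png',o[...,::-1])
E
```

```text
[472.4 -86.1  26.9] [-0.4 -0.2 -0.6]
```

View pics/m6.png

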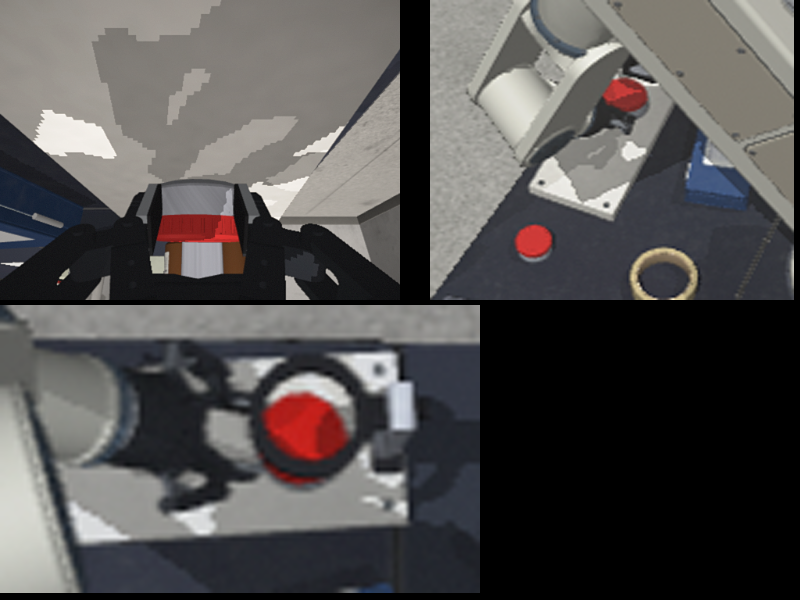

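The tin is not seated yet: 35 px of its body still shows above the plate in the wrist view. I'll push further and track the red lid's edges numerically.

play_rows([
  {"dp": [-0.04,0,0.036],"turn": [0,0,0],"fingers": 0.5},
  {"dp": [-0.04,0,0.036],"turn": [0,0,0],"fingers": 0.5},
  {"dp": [0,0,0],"turn": [0,0,0],"fingers": 0.5},
])

```text
clock: 9.03
eef_pos: [472.4, -90.4, 27.0]
tcp_rot: [-3.141, 0.733, 1.57]
contact_force: [-0.4, -0.5, -1.1]
opening: 0.499
grasp_force: 0.2
```

```bash
cat > lid.py <<'E'
from h import *
def f(im):
    h=cv2.cvtColor(im,cv2.COLOR_RGB2HSV); m=((h[...,0]<6)|(h[...,0]>174))&(h[...,1]>170)&(h[...,2]>50)
    c=m[200:350,240:268].mean(1)>.5; k=np.flatnonzero(c)+200; return k.min(),k.max()
if __name__=='__main__':
    for i in (3,4,5,6): print(i,f(cv2.imread(f'pics/w{i}.png')[...,::-1].copy()))
    print(f(np.ascontiguousarray(grab('wrist','w7.png')['pixels'])),r.sense()['contact_force'].round(1))
    d=grab('top'); h=cv2.cvtColor(np.ascontiguousarray(d['pixels']),cv2.COLOR_RGB2HSV)
    m=(((h[...,0]<8)|(h[...,0]>172))&(h[...,1]>150)&(h[...,2]>60)).astype(np.uint8)[140:200,255:310]
    k=np.argwhere(m); print('top red u',k[:,1].min()+255,k[:,1].max()+255,'v',k[:,0].min()+140,k[:,0].max()+140)
E
python3 lid.py
```

```text
3 (np.int64(265), np.int64(310))
4 (np.int64(271), np.int64(324))
5 (np.int64(284), np.int64(313))
6 (np.int64(275), np.int64(309))
(np.int64(274), np.int64(308)) [-0.6  0.  -0.1]
top red u 275 292 v 159 176
```

play_rows([
  {"dp": [-0.04,0,0.036],"turn": [0,0,0],"fingers": 0.5},
  {"dp": [-0.04,0,0.036],"turn": [0,0,0],"fingers": 0.5},
  {"dp": [0,0,0],"turn": [0,0,0],"fingers": 0.5},
])

```text
clock: 9.38
eef_pos: [473.0, -93.8, 26.8]
tcp_rot: [3.14, 0.731, 1.57]
contact_force: [-0.9, 7.7, 1.6]
opening: 0.501
grasp_force: 3.4
```

```bash
sed -i 's/w7/w8/' lid.py; python3 lid.py | tail -2; python3 - <<'E'
from h import *
a=[cv2.imread(f'pics/w{i}.png')[210:330,170:340] for i in (4,6,7,8)]
a=[cv2.resize(x,(400,282),interpolation=2) for x in a]
cv2.imwrite('pics/cmp.png',np.vstack([np.hstack(a[:2]),np.hstack(a[2:])]))
E
```

```text
(np.int64(265), np.int64(308)) [-0.4  6.3  1.7]
top red u 276 293 v 159 176
```

The force rose to about 7 N, so the tin has reached the nest's far wall. I'll back off and look.

play_rows([
  {"dp": [0.1,0,-0.09],"turn": [0,0,0],"fingers": 0.5},
  {"dp": [0.3,0,-0.27],"turn": [0,0,0],"fingers": 0.5},
  {"dp": [0.6,0,-0.54],"turn": [0,0,0],"fingers": 0.5},
  {"dp": [0.6,0,-0.6],"turn": [0,0,0],"fingers": 0.5},
  {"dp": [0,0,0],"turn": [0,0,0],"fingers": 0.5},
])

```text
clock: 9.9
eef_pos: [474.3, -1.9, 28.7]
tcp_rot: [3.138, 0.73, 1.571]
contact_force: [0.8, 0.0, 0.2]
opening: 0.498
grasp_force: 0.0
```

```bash
python3 - <<'E'
from h import *
s=r.sense(); print(s['eef_pos'].round(1),s['contact_force'].round(1))
a=grab('scene','s9.png')['pixels'][140:210,220:290]; d=grab('wrist','w9.png'); b=d['pixels'][210:330,170:340]; c=grab('top','t9.png')['pixels'][145:185,260:310]
print(proj(d,(473,-87,18)),proj(d,(473,-87,41)),proj(d,(473,-158,41)),proj(d,(473,-83,18)))
w8=cv2.imread('pics/w8.png')[210:330,170:340,::-1]
f=lambda x:cv2.resize(x,(400,290),interpolation=2)
cv2.imwrite('pics/m9.png',np.vstack([np.hstack([f(w8),f(b)]),np.hstack([f(a),f(c)])])[...,::-1])
E
```

```text
[474.3  -1.9  28.7] [0.8 0.  0.2]
(np.float64(250.87541971979968), np.float64(278.98326350131936)) (np.float64(250.8408931798409), np.float64(313.21925212742093)) (np.float64(250.97678148885515), np.float64(329.18268472791)) (np.float64(250.8665478192448), np.float64(277.37759395938235))
```

View pics/m9.png

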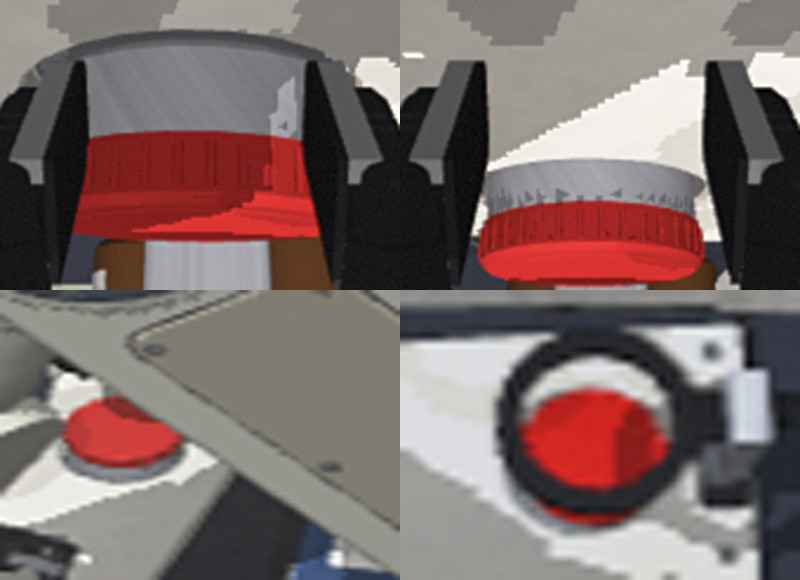

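The last view shows the seated case. The nest's rear rim is at row 276 (predicted 278). The lid's top runs over rows 309–327 (predicted 313–329 for a flat, seated tin), level left to right. The arm touches nothing, so I'll hand in.

```bash
python3 -c "
from rig import r
print(r.sign_off())"
```

```text
the job is handed in; nothing more can be done
None
```

I pushed the tin along the base into the round nest; the last camera view shows it seated flat, with the arm clear and no lamp contact noticed. I've handed the job in at about 10 s of robot time, but no verdict was returned.

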